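# Pack the specimen carrier for the courier

### The job

Pack the transport carrier for the courier: put each of the four closed containers (the wide pot, the small pot, the tube and the slide mailer) into the foam insert cut for its size, upright (the mailer flat, lid up) and right down on the floor of its well. Keep them so on the way and lower them in rather than dropping them. The two containers without caps must not travel: leave them standing where they are.

Things in the scene. Friction and masses are not known exactly. Their poses are not given: they have to be found in the camera images.
- pot: Closed wide specimen pot, standing: whitish plastic body 56 mm in diameter, ribbed white screw cap 60 mm in diameter and 16 mm high on top, 68 mm high in all, 60 to 110 g. Origin: centre of its underside; z up.
- jar: Closed small specimen pot, standing: the same make as the wide pot but body 38 mm in diameter, cap 42 mm in diameter and 14 mm high, 52 mm high in all, 30 to 60 g. Origin: centre of its underside; z up.
- tube: Closed sample tube with flat foot, standing: whitish plastic body 27 mm in diameter, ribbed white screw cap 30 mm in diameter and 18 mm high, 94 mm high in all, 28 to 52 g. Origin: centre of its underside; z up.
- mailer: Closed slide mailer: flat whitish plastic box with a white hinged lid, 84 x 34 mm and 22 mm high, lying flat with its lid up, 35 to 65 g; the latch stands 2.5 mm out of one short end. Origin: centre of its underside; x along its length (either way round is the same), z up.
- open_pot: Look-alike that stays: a wide pot without its cap, empty, open at the top, 56 mm in diameter, 64 mm high, 3 mm wall, standing loose, light. Origin: centre of its underside.
- open_tube: Look-alike that stays: a sample tube without its cap, empty, open at the top, 27 mm in diameter, 90 mm high, 3 mm wall, standing loose, light. Origin: centre of its underside.
- nest_pot: Foam insert, 110 mm square, one of four fixed two by two in a teal carrier (fixed tray 234 mm square, 50 mm high; all insert tops 51 mm above the bench). For the wide pot: one round well 72 mm in diameter, 22 mm deep, with a lighter grey floor. Origin: centre of the well's floor (29 mm above the bench); z up, x and y along its sides.
- nest_jar: Carrier insert for the small pot, outside like the others: one round well 54 mm in diameter, 18 mm deep, with a lighter grey floor. Origin: centre of the well's floor (33 mm above the bench); x and y along the sides.
- nest_tube: Carrier insert for the tube, outside like the others: one round well 42 mm in diameter, 35 mm deep, with a lighter grey floor. Origin: centre of the well's floor (16 mm above the bench); x and y along the sides.
- nest_mailer: Carrier insert for the slide mailer, outside like the others: one rectangular pocket 98 mm (along its x) by 48 mm (along its y), 10 mm deep, with a lighter grey floor. Origin: centre of the pocket's floor (41 mm above the bench).
Mind the look-alikes: they are no part of the job. What is shaped like the pot but orange is not meant.

How it is judged (in metres and radians):
At the end, for the whole second after the job is handed in: Each of the four closed containers rests on its own insert's floor (within 12 mm sideways and 5 mm in height of its origin), upright (mailer flat, lid up) within 0.1 rad, at rest; both uncapped containers upright within 0.2 rad and within 30 mm of their start (horizontal distance between pot and nest_pot below 0.012 m and z of pot in the frame of nest_pot below 0.005 m and angle between each of pot, jar, tube, mailer's own z axis and vertical below 0.1 rad and linear speed of each of pot, jar, tube, mailer below 0.02 m/s and horizontal distance between jar and nest_jar below 0.012 m and z of jar in the frame of nest_jar below 0.005 m and horizontal distance between tube and nest_tube below 0.012 m and z of tube in the frame of nest_tube below 0.005 m and horizontal distance between mailer and nest_mailer below 0.012 m and z of mailer in the frame of nest_mailer below 0.005 m and distance of each of open_pot, open_tube from where it was at the start of the episode below 0.03 m and angle between each of open_pot, open_tube's own z axis and vertical below 0.2 rad); the robot touches nothing.
It fails at once if a closed container is tipped over (more than about 45 degrees) (angle between any of pot, jar, tube, mailer's own z axis and vertical above 0.8 rad).
It fails at once if a closed container is dropped or thrown into its insert (faster than 0.7 m/s within 60 mm of its seat) ((distance between pot and nest_pot below 0.06 m and linear speed of pot above 0.7 m/s) or (distance between jar and nest_jar below 0.06 m and linear speed of jar above 0.7 m/s) or (distance between tube and nest_tube below 0.06 m and linear speed of tube above 0.7 m/s) or (distance between mailer and nest_mailer below 0.06 m and linear speed of mailer above 0.7 m/s)).
It fails at once if an uncapped container is shifted by more than 30 mm or knocked over (distance of any of open_pot, open_tube from where it was at the start of the episode above 0.03 m or angle between any of open_pot, open_tube's own z axis and vertical above 0.5 rad).
It also fails if it takes over 115 s, if anything falls off the work surface, if the arm or the gripper's body presses on something with over 40 N, if the wrist force passes 120 N, or if a joint passes its speed limit or range.

### The arm

A 6-joint arm with a two-finger parallel gripper is mounted at the origin on the work surface. World frame = base frame: x ahead of the robot, y to its left, z up, the work surface at z = 0. Lengths are in m, angles in degrees, forces in N, time in s.
With the tool pointing down it reaches from about 0.275 to 0.85 m from the base axis. Payload 19 kg.
Tool frame: the origin (TCP) lies between the finger pads; the fingertips stand 25 mm ahead of it and the grasp point (between the pads) lies 6 mm ahead of it; z points along the fingers, y is the line along which they close (so a half turn about z gives the same grasp; the last joint's range is limited). The gripper opens to 85 mm and grips with 20 to 120 N. Pads are 22 mm wide; open, the fingers measure 114 mm over their backs; the gripper's body (76 mm by 85 mm) begins 54 mm behind the grasp point. The pads swing forward as they close: fully open they stand 13 mm farther back than shut.
Start: joints at [58.327, 8.623, 82.357, -0, 89.026, -7.678], TCP at [0.234, 0.525, 0.256] pointing down, gripper open.
Joint ranges: [-160.23, 160.23], [-39.13, 120.54], [6.94, 153.29], [-79.49, 259.48], [9.18, 160.14], [-161.06, 161.06]. Speed limits (degrees/s): [108.29, 108.29, 127.2, 172.46, 172.46, 172.46].

### API

Orientations are given as [roll, pitch, yaw] about the fixed x, y, z axes, in that order (R = Rz(yaw) Ry(pitch) Rx(roll)).
In Python, from rig import monitor, viewer, job gives the robot as it stands.
- The arm moves only by the shell command python3 -m handwheel 'ROWS' [FORCE]. ROWS is JSON, a list of rows, each a list of 5 numbers: the shift along the tool's x, y, z in m, then the turn about the tool's z in degrees, then the finger opening in m, from 0 to 0.0854. In form: [[x, y, z, spin, jaw], ...]. A call has 1 to 12 rows; each row shifts and turns the commanded pose from where the row before left it, along the tool's axes as they then stand; what a row does not reach is not made up. A row lasts 1/8 s, in which the tool goes at most 62.5 mm and 10.7 degrees, less where a joint would pass 70% of its speed; a pose out of reach is approached as far as the arm can. A call with a gripper value outside its range is refused whole. The fingers move at their own pace and stop on an object; FORCE is the grip in N (left out, the last holds). Time passes only in rows, so rows that do not move let the fingers close. It gives the time, the measured TCP pose, the force, the opening and the grip force at its end, in the units of the state.
- monitor.sense(): the state, without advancing time (a new reading comes with each control period).
- viewer.grab_frame(name): name is "scene" or "top" or "wrist"; returns a dict with "frame" (480x640x3 uint8, red, green, blue), "K" (3x3 intrinsics, pixels), "k1" (the pictures are not rectified: a ray, as slopes to the right and down, at radius r is drawn at 1 + k1 r^2 times it, then the intrinsics apply), "T" (4x4, takes a point from camera to world coordinates); the wrist camera has in their place "mount" (4x4, takes a point from camera to tool coordinates, whose origin is the TCP and whose axes are the flange's). Camera axes: x right, y down, z forward; pixel columns grow to the right and rows downward; lengths in m; the calibration is good to about 2 mm. A picture is of the moment at which its call begins: read the wrist's pose just before it. There is no depth.
- job.sign_off(): hands the job in; it is judged then, once.
The state is a dict: "time_s": time; "q": joint angles; "qd": joint speeds; "effort": joint torques, N m; "position": TCP position; "ee_rot": TCP orientation; "force": force on the tool from outside, world axes, zero at the start; "torque": the same for the moment, N m; "finger_gap": opening from 0.0 (shut) to 1.0 (fully open); "grip_force": force on a finger pad.
Only numpy, scipy, OpenCV 4.12 (cv2) and the standard library are available. Lean on these libraries where they do the work, as an engineer would, in place of code of your own. Each camera call takes 0.05 s, during which the arm holds its last target. There are 200 camera calls.

## Working session

There is one attempt and no reset: what is moved stays moved. The work goes in short steps, Python scripts to look and compute and a shell command to move; the robot and the scene stay as the last step left them, time stands still between calls to the robot, and variables do not carry over. Pictures are saved under pics/ and viewed, at most 14 in all, crops included, and the job is handed in when it is done.

```bash
mkdir -p pics; ls; cat > h.py <<'E'
import numpy as np, cv2, json
from rig import monitor, viewer, job
def snap(name,fn):
    s=monitor.sense(); d=viewer.grab_frame(name)
    cv2.imwrite(f'pics/{fn}.png',cv2.cvtColor(d['frame'],cv2.COLOR_RGB2BGR))
    np.savez(f'pics/{fn}.npz',**{k:np.array(v) for k,v in d.items()},pos=s['position'],rot=s['ee_rot'])
    return d
def Rt(rpy):
    from scipy.spatial.transform import Rotation as R
    return R.from_euler('xyz',rpy,degrees=True).as_matrix()
def TT(d):
    if 'T' in d: return d['T']
    M=np.eye(4); M[:3,:3]=Rt(d['rot']); M[:3,3]=d['pos']; return M@d['mount']
def px2w(d,uv,z):
    T=TT(d); K=d['K']; k=float(d['k1']); out=[]
    pts=np.atleast_2d(np.array(uv,float)); zs=np.broadcast_to(z,len(pts))
    n=cv2.undistortPoints(pts[:,None],K,np.array([k,0,0,0.]),None,None)[:,0] if True else 0
    for (a,b),zz in zip(n,zs):
        v=T[:3,:3]@[a,b,1]; c=T[:3,3]; out.append(c+v*(zz-c[2])/v[2])
    return np.array(out)
def w2px(d,P):
    T=np.linalg.inv(TT(d)); P=np.atleast_2d(P)
    r,_=cv2.Rodrigues(T[:3,:3]); return cv2.projectPoints(P.astype(float),r,T[:3,3],d['K'],np.array([float(d['k1']),0,0,0]))[0][:,0]
def load(fn): return dict(np.load(f'pics/{fn}.npz'))
E
python3 -c "
from h import *
print(monitor.sense())
for n in ['top','scene','wrist']:
    d=snap(n,n+'0'); print(n,d['K'],d['k1'],d.get('T',d.get('mount')))
"
```

```text
pics
{'time_s': 0.0, 'q': array([ 5.83273631e+01,  8.65114585e+00,  8.23915415e+01,  6.84065718e-05,
        8.90255361e+01, -7.67804040e+00]), 'qd': array([0.01477352, 0.02187122, 0.02942609, 0.0409772 , 0.02630132,
       0.06213928]), 'effort': array([-1.49790503e-03, -7.13039947e+01, -5.70874000e+01, -3.51128783e-04,
        9.00307641e-03,  4.48858742e-06]), 'position': array([0.23373765, 0.5251263 , 0.25568622]), 'ee_rot': array([-1.79932397e+02, -9.18286747e-03,  1.56005397e+02]), 'force': array([-0.10528347, -0.26096737, -0.57459305]), 'torque': array([ 0.03690774, -0.01968329, -0.00683607]), 'grip_force': 0.0, 'finger_gap': 0.9988313109867637}
top [[521.40840291   0.         321.30922757]
 [  0.         521.40840291 238.20542437]
 [  0.           0.           1.        ]] 0.016775259327145922 [[-0.0147174  -0.99770667  0.06606664  0.48541866]
 [-0.99983841  0.01400237 -0.01127297 -0.05686434]
 [ 0.01032203 -0.06622188 -0.99775153  1.19368022]
 [ 0.          0.          0.          1.        ]]
scene [[487.03565353   0.         320.15874916]
 [  0.         487.03565353 239.96092383]
 [  0.           0.           1.        ]] -0.0003927930614662211 [[ 0.42879971  0.50234127 -0.75085555  1.2518853 ]
 [ 0.90333191 -0.24859251  0.34956148 -0.40949142]
 [-0.01105791 -0.82816364 -0.56037729  0.56909334]
 [ 0.          0.          0.          1.        ]]
wrist [[345.07049293   0.         318.24460918]
 [  0.         345.07049293 237.30065423]
 [  0.           0.           1.        ]] -0.054377416596731905 [[ 1.73200239e-03 -9.49577638e-01 -3.13527208e-01  8.11167073e-02]
 [ 9.99997910e-01  1.98537173e-03 -4.88843781e-04  5.74984354e-04]
 [ 1.08666318e-03 -3.13525706e-01  9.49579091e-01 -1.19009526e-01]
 [ 0.00000000e+00  0.00000000e+00  0.00000000e+00  1.00000000e+00]]
```

View pics/top0.png

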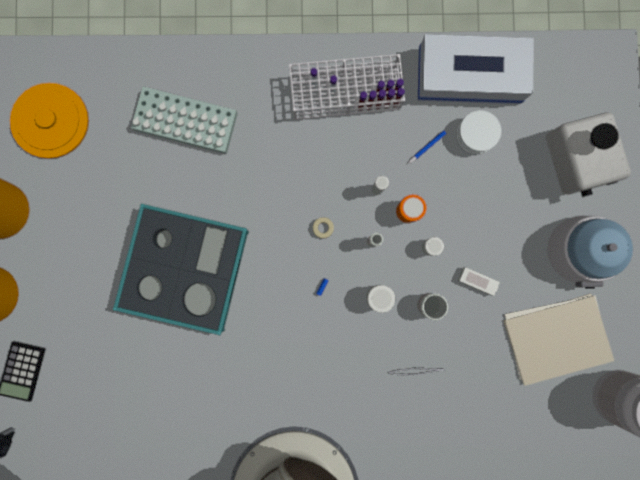

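View pics/scene0.png

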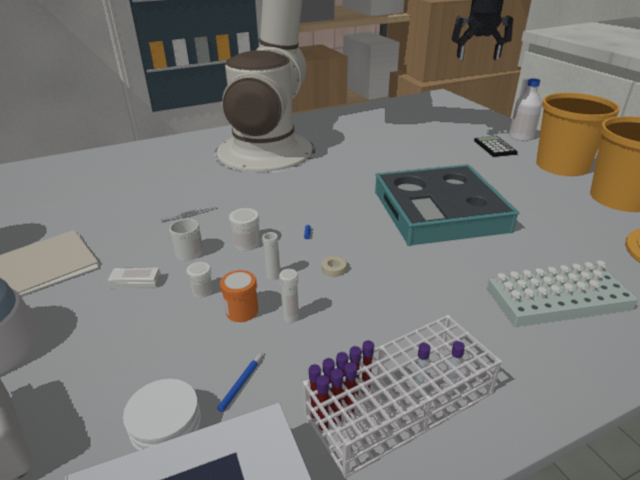

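View pics/wrist0.png

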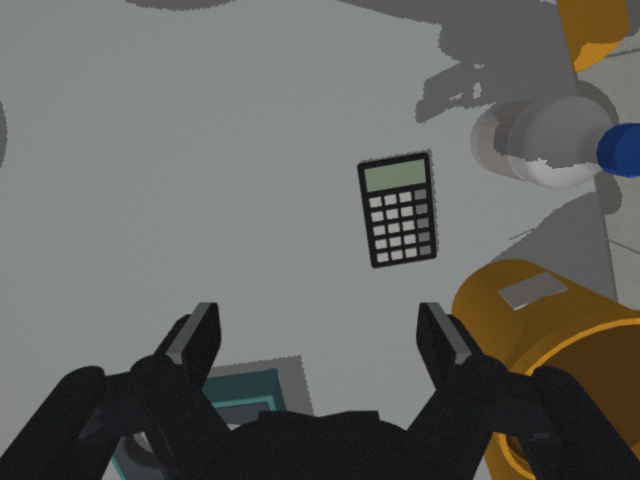

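```bash
python3 -c "
from h import *
im=cv2.imread('pics/top0.png')
a=cv2.resize(im[170:320,355:505],None,fx=4,fy=4,interpolation=cv2.INTER_CUBIC);cv2.imwrite('pics/a.png',a)
b=cv2.resize(im[195:345,105:255],None,fx=4,fy=4,interpolation=cv2.INTER_CUBIC);b=cv2.convertScaleAbs(b,alpha=1.6,beta=10);cv2.imwrite('pics/b.png',b)
d=load('top0')
S=dict(pot=(381,299,.068),opot=(434,306,.064),jar=(433,246,.052),orange=(412,208,.068),tube=(382,183,.094),otube=(376,240,.09),mailer=(479,281,.022),ntube=(163,239,.016),njar=(150,288,.033),npot=(199,300,.029),nmail=(212,250,.041))
for k,(u,v,z) in S.items(): print(k,px2w(d,[(u,v)],z)[0].round(4))
# teal mask corners
hsv=cv2.cvtColor(im,cv2.COLOR_BGR2HSV); m=cv2.inRange(hsv,(80,90,40),(100,255,255)); m[:, :100]=0;m[:180]=0;m[:,260:]=0
c=max(cv2.findContours(m,0,2)[0],key=cv2.contourArea); 
p=cv2.convexHull(c)[:,0]; q=px2w(d,p,0.05)[:,:2]; r=cv2.minAreaRect((q*1000).astype(np.float32)); print(r)
"
```

```text
pot [ 0.4273 -0.1959  0.068 ]
opot [ 0.4104 -0.3104  0.064 ]
jar [ 0.5404 -0.3147  0.052 ]
orange [ 0.623  -0.2678  0.068 ]
tube [ 0.6743 -0.2003  0.094 ]
otube [ 0.5531 -0.1854  0.09  ]
mailer [ 0.4618 -0.4224  0.022 ]
ntube [0.5666 0.2865 0.016 ]
njar [0.4575 0.3094 0.033 ]
npot [0.4293 0.2027 0.029 ]
nmail [0.5391 0.1716 0.041 ]
((498.45916748046875, 237.9010772705078), (242.36865234375, 237.42684936523438), 75.82444763183594)
```

View pics/a.png

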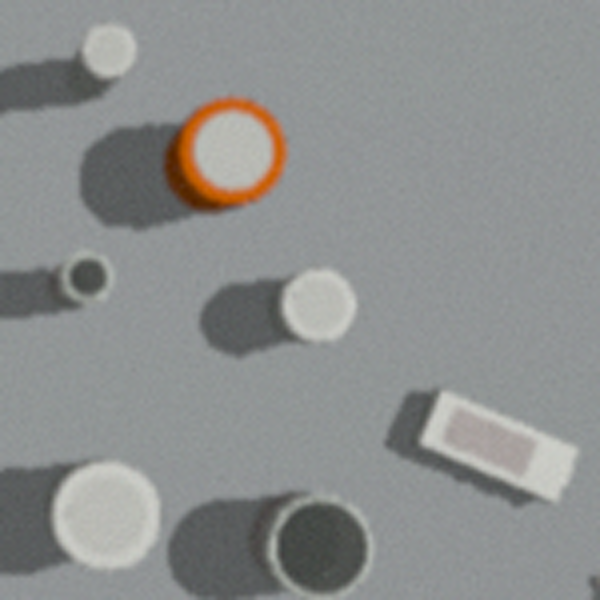

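View pics/b.png

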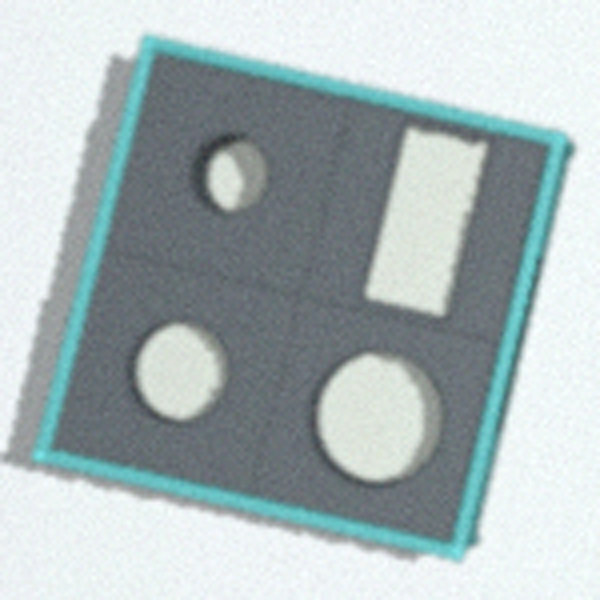

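```bash
python3 -c "
from h import *
d=load('top0')
A=lambda p:np.array(p)/4-.375+[355,170]
B=lambda p:np.array(p)/4-.375+[105,195]
for k,p,z in [('pot',(106,515),.068),('jar',(318,306),.052),('tube',(109,51),.094),('opot',(319,546),.064),('otube',(86,278),.09)]: print(k,px2w(d,A(p),z)[0].round(4))
m=px2w(d,[A(p) for p in [(440,390),(578,453),(560,502),(420,443)]],.022)[:,:2];e=m[1]+m[2]-m[0]-m[3];print('mailer',m.mean(0),np.degrees(np.arctan2(e[1],e[0])),np.linalg.norm(e)/2)
q=px2w(d,[B(p) for p in [(149,36),(570,135),(464,560),(35,462)]],.05)[:,:2];c=q.mean(0)
for i in range(4): print(np.linalg.norm(q[i]-q[i-1]),np.degrees(np.arctan2(*(q[i]-q[i-1])[::-1])))
print('carrier',c)
f=(q[0]+q[1]-q[2]-q[3]); th=np.arctan2(f[1],f[0]); g=q[0]+q[3]-q[1]-q[2]; print(np.degrees(th),np.degrees(np.arctan2(g[1],g[0]))-90)
th=(th+np.arctan2(g[1],g[0])-np.pi/2)/2
X=np.array([np.cos(th),np.sin(th)]);Y=np.array([-X[1],X[0]])
for n,a,b in [('tube',1,1),('mailer',1,-1),('jar',-1,1),('pot',-1,-1)]: print(n,c+.056*(a*X+b*Y))
for k,p in [('tube',(236,172)),('jar',(182,370)),('pot',(379,416)),('mailer',(427,221))]: print('rim',k,px2w(d,B(p),.051)[0].round(4))
"
```

```text
pot [ 0.4286 -0.1962  0.068 ]
jar [ 0.5401 -0.3172  0.052 ]
tube [ 0.6756 -0.2001  0.094 ]
opot [ 0.4101 -0.3112  0.064 ]
otube [ 0.5549 -0.1857  0.09  ]
mailer [ 0.46101298 -0.42347163] -114.62458269679867 0.08441147184312597
0.23867609040247803 -14.369669976693842
0.2373020092639693 -104.06900349354044
0.2373383665157803 165.76206568388486
0.23785846681878994 76.2526884474849
carrier [0.49860817 0.23737513]
-14.303987252145474 -13.907969156791339
tube [0.56656768 0.27803843]
mailer [0.53927147 0.16941561]
jar [0.45794486 0.30533464]
pot [0.43064865 0.19671183]
rim tube [0.5672 0.275  0.051 ]
rim jar [0.4599 0.3035 0.051 ]
rim pot [0.4333 0.197  0.051 ]
rim mailer [0.5389 0.171  0.051 ]
```

```bash
cat > g.py <<'E'
import sys; from h import *
# g.py x y z [psi]: shift in present tool axes, spin
s=monitor.sense(); t=np.array([float(a) for a in sys.argv[1:4]]); p=s['position']
sh=Rt(s['ee_rot']).T@(t-p)
psi=s['ee_rot'][2]; spin=(psi-float(sys.argv[4])+180)%360-180 if len(sys.argv)>4 else 0
print('t',round(s['time_s'],2),'pos',np.round(p,4),'rot',np.round(s['ee_rot'],2),'F',np.round(s['force'],1),'gap',round(s['finger_gap']*85.4,1),'grip',round(s['grip_force'],1),'\nshift',np.round(sh,4),'spin',round(spin,1))
E
python3 g.py .4286 -.1962 .2
```

```text
t 0.15 pos [0.2338 0.5252 0.2558] rot [-1.7995e+02 -1.0000e-02  1.5600e+02] F [-0.6  0.6  0.4] gap 85.2 grip 0.0 
shift [-0.4714 -0.5797  0.0563] spin 0
```

```bash
python3 -m handwheel '[[-0.035,-0.043,0,0,0.085],[-0.035,-0.043,0,0,0.085],[-0.035,-0.043,0,0,0.085],[-0.035,-0.043,0,0,0.085],[-0.035,-0.043,0,0,0.085],[-0.035,-0.043,0,0,0.085],[-0.035,-0.043,0,0,0.085],[-0.035,-0.043,0,0,0.085],[-0.035,-0.043,0.01,0,0.085],[-0.035,-0.043,0.01,0,0.085],[-0.035,-0.043,0.01,0,0.085],[0,0,0,0,0.085]]'; python3 g.py .4286 -.1962 .2
```

```text
time_s: 1.65
position: [0.3932, -0.0664, 0.2253]
ee_rot: [-180.0, -0.1, 155.7]
force: [-0.5, 1.3, 0.2]
finger_gap: 0.996
grip_force: 0.0
t 1.65 pos [ 0.3932 -0.0664  0.2253] rot [-1.7996e+02 -1.1000e-01  1.5572e+02] F [-0.5  1.3  0.2] gap 85.1 grip 0.0 
shift [-0.0857 -0.1038  0.0252] spin 0
```

```bash
python3 -m handwheel '[[-0.029,-0.035,0.008,0,0.085],[-0.029,-0.035,0.008,0,0.085],[-0.028,-0.034,0.008,0,0.085],[0,0,0,0,0.085],[0,0,0,0,0.085]]'; python3 g.py .4286 -.1962 .2; python3 -c "
from h import *
d=snap('wrist','w1')"
```

```text
time_s: 2.28
position: [0.4294, -0.1926, 0.2023]
ee_rot: [180.0, -0.0, 156.0]
force: [-0.1, -0.7, -0.1]
finger_gap: 0.996
grip_force: 0.0
t 2.27 pos [ 0.4294 -0.1926  0.2023] rot [ 1.7999e+02 -3.0000e-02  1.5602e+02] F [-0.1 -0.7 -0.1] gap 85.1 grip 0.0 
shift [-0.0007 -0.0036  0.0023] spin 0
```

View pics/w1.png

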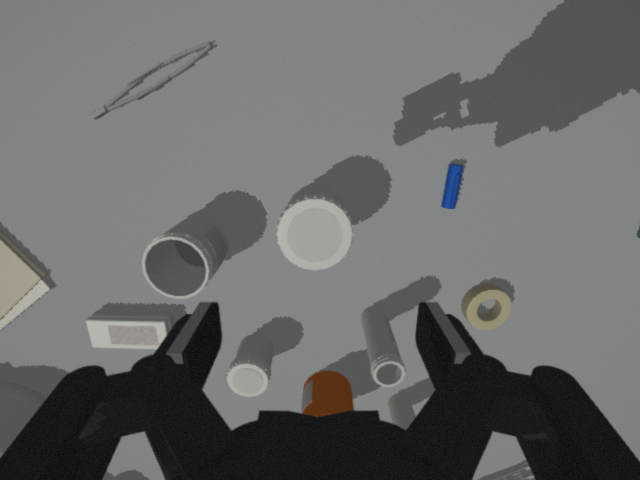

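```bash
python3 -c "
from h import *
d=load('w1')
for k,p,z in [('pot',(315,233),.068),('opot',(178,266),.064),('otube',(388,372),.09),('jar',(248,379),.052)]: print(k,px2w(d,p,z)[0].round(4))
m=px2w(d,[(87,320),(91,348)],.022);print(m)
"
```

```text
pot [ 0.4277 -0.194   0.068 ]
opot [ 0.4093 -0.3083  0.064 ]
otube [ 0.5548 -0.185   0.09  ]
jar [ 0.5408 -0.3155  0.052 ]
[[ 0.43142386 -0.4522694   0.022     ]
 [ 0.46121412 -0.46942033  0.022     ]]
```

```bash
python3 -m handwheel '[[0,-0.002,0.04,0,0.085],[0,0,0.04,0,0.085],[0,0,0.035,0,0.085],[0,0,0.02,0,0.085],[0,0,0.01,0,0.085],[0,0,0,0,0.085],[0,0,0,0,0.05],[0,0,0,0,0.05],[0,0,0,0,0.05],[0,0,0,0,0.05],[0,0,0,0,0.05],[0,0,0,0,0.05]]' 30
```

```text
time_s: 3.82
position: [0.4291, -0.1954, 0.0584]
ee_rot: [-180.0, 0.1, 156.0]
force: [-0.6, 2.1, 6.9]
finger_gap: 0.68
grip_force: 30.6
```

```bash
python3 -m handwheel '[[0,0,-0.01,0,0.05],[0,0,-0.02,0,0.05],[0,0,-0.03,0,0.05],[0,0,-0.03,0,0.05],[0,0,-0.03,0,0.05],[0,0,-0.02,0,0.05],[0,0,0,0,0.05]]'; python3 g.py .432 .197 .2
```

```text
time_s: 4.7
position: [0.4291, -0.1956, 0.1992]
ee_rot: [-180.0, 0.2, 156.0]
force: [0.4, 0.1, -1.7]
finger_gap: 0.681
grip_force: 32.4
t 4.7 pos [ 0.4291 -0.1956  0.1992] rot [-179.96    0.18  156.  ] F [ 0.4  0.1 -1.7] gap 58.1 grip 32.4 
shift [ 0.157   0.3598 -0.0015] spin 0
```

```bash
python3 -m handwheel '[[0.007,0.015,0,0,0.05],[0.014,0.033,0,0,0.05],[0.017,0.039,0,0,0.05],[0.018,0.041,0,0,0.05],[0.018,0.041,0,0,0.05],[0.018,0.041,0,0,0.05],[0.018,0.041,0,0,0.05],[0.017,0.039,0,0,0.05],[0.014,0.033,0,0,0.05],[0.010,0.024,0,0,0.05],[0.006,0.013,0,0,0.05],[0,0,0,0,0.05]]'; python3 g.py .432 .197 .089; python3 -c "
from h import *
snap('scene','s1')
im=cv2.imread('pics/s1.png'); cv2.imwrite('pics/s1c.png',cv2.resize(im[60:260,300:560],None,fx=2.5,fy=2.5))"
```

```text
time_s: 6.2
position: [0.431, 0.1981, 0.1968]
ee_rot: [-180.0, -0.0, 156.1]
force: [-0.3, -0.0, -0.5]
finger_gap: 0.68
grip_force: 32.4
t 6.2 pos [0.431  0.1981 0.1968] rot [-1.7995e+02 -4.0000e-02  1.5609e+02] F [-0.3 -0.  -0.5] gap 58.1 grip 32.4 
shift [-0.0014 -0.0005  0.1078] spin 0
```

View pics/s1c.png

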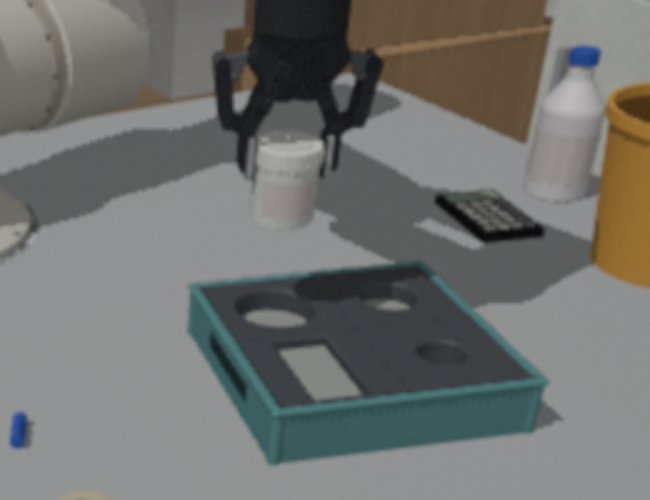

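```bash
python3 -m handwheel '[[-0.001,0,0.02,0,0.05],[0,0,0.03,0,0.05],[0,0,0.03,0,0.05],[0,0,0.012,0,0.05],[0,0,0.008,0,0.05],[0,0,0.005,0,0.05],[0,0,0.003,0,0.05],[0,0,0,0,0.05]]'; python3 g.py .432 .197 .0874
```

```text
time_s: 7.25
position: [0.4326, 0.1971, 0.0895]
ee_rot: [180.0, 0.0, 156.0]
force: [-0.2, -0.6, -0.9]
finger_gap: 0.68
grip_force: 32.5
t 7.25 pos [0.4326 0.1971 0.0895] rot [1.8000e+02 1.0000e-02 1.5601e+02] F [-0.2 -0.6 -0.9] gap 58.1 grip 32.5 
shift [ 0.0005 -0.0004  0.0021] spin 0
```

Touch down, release, rise.

```bash
python3 -m handwheel '[[0,0,0.0015,0,0.05],[0,0,0.001,0,0.05],[0,0,0,0,0.05],[0,0,0,0,0.07],[0,0,0,0,0.08],[0,0,0,0,0.085],[0,0,0,0,0.085],[0,0,-0.015,0,0.085],[0,0,-0.04,0,0.085],[0,0,-0.05,0,0.085],[0,0,-0.02,0,0.085],[0,0,0,0,0.085]]'; python3 g.py .5405 -.316 .18; python3 -c "
from h import *
snap('wrist','w2')"
```

```text
time_s: 8.75
position: [0.4331, 0.1973, 0.2141]
ee_rot: [179.9, 0.2, 156.0]
force: [0.3, 0.4, -0.7]
finger_gap: 0.994
grip_force: 0.0
t 8.75 pos [0.4331 0.1973 0.2141] rot [1.7988e+02 1.6000e-01 1.5601e+02] F [ 0.3  0.4 -0.7] gap 84.9 grip 0.0 
shift [-0.3068 -0.4253  0.034 ] spin 0
```

View pics/w2.png

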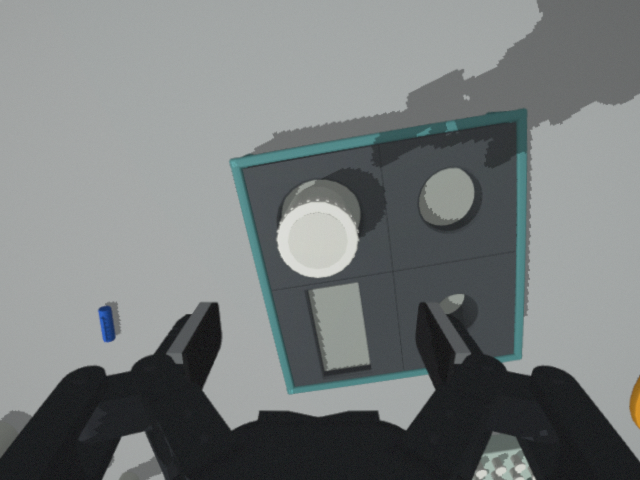

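```bash
python3 -c "
from h import *
d=load('w2')
for k,p,z in [('potcap',(317,240),.097),('jar rim',(450,198),.051)]: print(k,px2w(d,p,z)[0].round(4))
q=px2w(d,[(233,160),(526,111),(521,356),(291,391)],.05)[:,:2];print(q,q.mean(0))
m=px2w(d,[(308,289),(359,282),(371,364),(323,373)],.051)[:,:2];e=m[2]+m[3]-m[0]-m[1];print(m.mean(0),np.degrees(np.arctan2(e[1],e[0])),np.linalg.norm(e)/2)
"
```

```text
potcap [0.4323 0.1974 0.097 ]
jar rim [0.4578 0.3078 0.051 ]
[[0.35695182 0.15647246]
 [0.41545253 0.38560025]
 [0.64303471 0.32838595]
 [0.58605308 0.09971103]] [0.50037303 0.24254242]
[0.53734086 0.17502946] -14.734524131250106 0.09296896614878793
```

```bash
python3 -m handwheel '[[-0.015,-0.02,0,0,0.065],[-0.029,-0.04,0,0,0.065],[-0.034,-0.047,0,0,0.065],[-0.034,-0.047,0,0,0.065],[-0.034,-0.047,0,0,0.065],[-0.034,-0.047,0,0,0.065],[-0.034,-0.047,0,0,0.065],[-0.034,-0.047,0,0,0.065],[-0.029,-0.04,0,0,0.065],[-0.02,-0.03,0,0,0.065],[-0.01,-0.013,0,0,0.065],[0,0,0,0,0.065]]'; python3 g.py .5405 -.316 .05
```

```text
time_s: 10.3
position: [0.54, -0.3161, 0.2108]
ee_rot: [180.0, -0.1, 156.0]
force: [0.2, 0.3, 0.7]
finger_gap: 0.761
grip_force: 0.0
t 10.3 pos [ 0.54   -0.3161  0.2108] rot [ 1.7998e+02 -9.0000e-02  1.5596e+02] F [0.2 0.3 0.7] gap 65.0 grip 0.0 
shift [-0.0006  0.0003  0.1608] spin 0
```

```bash
python3 -m handwheel '[[0,0,0.04,0,0.065],[0,0,0.05,0,0.065],[0,0,0.04,0,0.065],[0,0,0.02,0,0.065],[0,0,0.01,0,0.065],[0,0,0,0,0.065],[0,0,0,0,0.03],[0,0,0,0,0.03],[0,0,0,0,0.03],[0,0,0,0,0.03],[0,0,0,0,0.03]]' 30; python3 -m handwheel '[[0,0,-0.01,0,0.03],[0,0,-0.02,0,0.03],[0,0,-0.03,0,0.03],[0,0,-0.04,0,0.03],[0,0,-0.03,0,0.03],[0,0,-0.02,0,0.03],[0,0,0,0,0.03]]'; python3 g.py .459 .307 .2
```

```text
time_s: 11.68
position: [0.5407, -0.3164, 0.0532]
ee_rot: [-180.0, 0.1, 156.0]
force: [-1.3, 1.3, 5.9]
finger_gap: 0.467
grip_force: 29.6
time_s: 12.55
position: [0.5406, -0.3164, 0.2046]
ee_rot: [-179.9, 0.2, 156.0]
force: [0.5, -0.3, -0.7]
finger_gap: 0.464
grip_force: 30.3
t 12.55 pos [ 0.5406 -0.3164  0.2046] rot [-179.94    0.22  156.01] F [ 0.5 -0.3 -0.7] gap 39.6 grip 30.3 
shift [0.3281 0.5363 0.0028] spin 0
```

```bash
python3 -m handwheel '[[0.01,0.016,0,0,0.03],[0.02,0.033,0,0,0.03],[0.023,0.037,0,0,0.03],[0.025,0.041,0,0,0.03],[0.025,0.041,0,0,0.03],[0.025,0.041,0,0,0.03],[0.025,0.041,0,0,0.03],[0.025,0.041,0,0,0.03],[0.025,0.041,0,0,0.03],[0.025,0.041,0,0,0.03],[0.025,0.041,0,0,0.03],[0.025,0.041,0,0,0.03]]';python3 -m handwheel '[[0.022,0.037,0,0,0.03],[0.015,0.025,0,0,0.03],[0.009,0.017,0,0,0.03],[0.004,0.008,0,0,0.03],[0,0,0,0,0.03],[0,0,0,0,0.03]]'; python3 g.py .459 .307 .0862; python3 -c "
from h import *
snap('scene','s2')
im=cv2.imread('pics/s2.png'); cv2.imwrite('pics/s2c.png',cv2.resize(im[60:260,300:560],None,fx=2.5,fy=2.5))"
```

```text
time_s: 14.05
position: [0.4696, 0.2146, 0.201]
ee_rot: [-180.0, -0.1, 156.0]
force: [0.7, -0.8, 0.5]
finger_gap: 0.465
grip_force: 30.3
time_s: 14.8
position: [0.4611, 0.3117, 0.2017]
ee_rot: [-180.0, 0.0, 156.0]
force: [-0.6, -0.8, -0.4]
finger_gap: 0.46
grip_force: 30.3
t 14.8 pos [0.4611 0.3117 0.2017] rot [-179.98    0.    155.96] F [-0.6 -0.8 -0.4] gap 39.3 grip 30.3 
shift [ 0.     -0.0051  0.1155] spin 0
```

View pics/s2c.png

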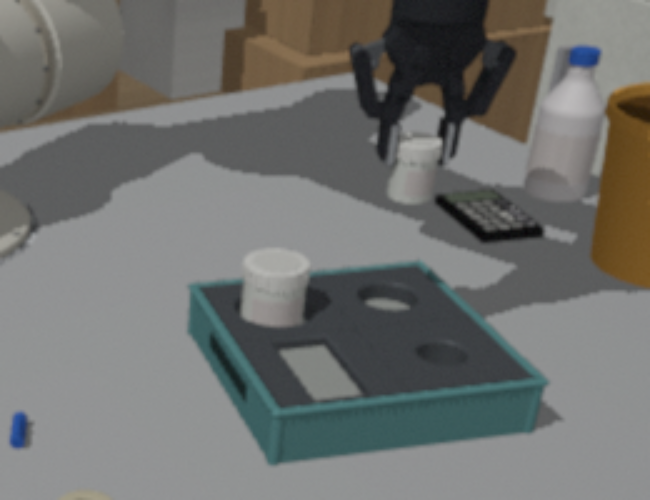

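```bash
python3 -m handwheel '[[0,-0.005,0.02,0,0.03],[0,0,0.03,0,0.03],[0,0,0.03,0,0.03],[0,0,0.015,0,0.03],[0,0,0.01,0,0.03],[0,0,0.005,0,0.03],[0,0,0.003,0,0.03],[0,0,0,0,0.03]]'; python3 g.py .459 .307 .0862
```

```text
time_s: 15.85
position: [0.459, 0.308, 0.0891]
ee_rot: [180.0, 0.0, 156.0]
force: [-0.1, -0.6, -0.8]
finger_gap: 0.465
grip_force: 30.3
t 15.85 pos [0.459  0.308  0.0891] rot [1.7999e+02 2.0000e-02 1.5601e+02] F [-0.1 -0.6 -0.8] gap 39.7 grip 30.3 
shift [-0.0004 -0.001   0.0029] spin 0
```

```bash
python3 -m handwheel '[[0,-0.001,0.002,0,0.03],[0,0,0.001,0,0.03],[0,0,0,0,0.03],[0,0,0,0,0.05],[0,0,0,0,0.065],[0,0,0,0,0.065],[0,0,-0.015,0,0.065],[0,0,-0.04,0,0.065],[0,0,-0.05,0,0.065],[0,0,-0.03,0,0.065],[0,0,0,0,0.065]]'; python3 g.py .6756 -.2 .22 100; python3 -c "
from h import *
snap('wrist','w3')"
```

```text
time_s: 17.23
position: [0.4592, 0.3074, 0.2243]
ee_rot: [179.8, 0.2, 156.0]
force: [0.0, -0.6, -1.0]
finger_gap: 0.76
grip_force: 0.0
t 17.23 pos [0.4592 0.3074 0.2243] rot [179.79   0.18 156.01] F [ 0.  -0.6 -1. ] gap 64.9 grip 0.0 
shift [-0.404  -0.3756  0.0042] spin 56.0
```

View pics/w3.png

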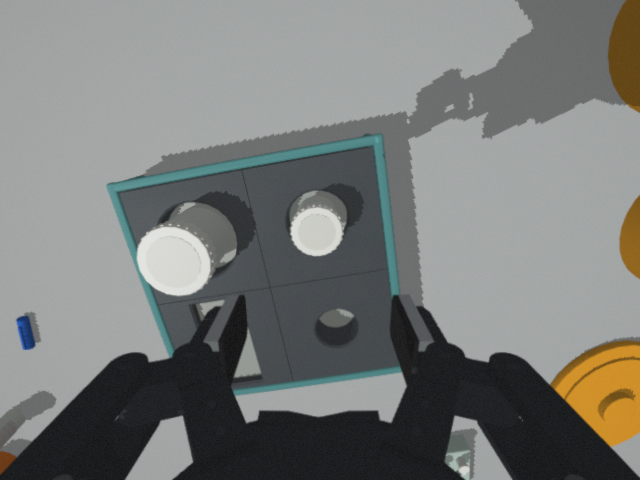

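```bash
python3 -c "
from h import *
d=load('w3'); print(px2w(d,[(337,327)],.051),px2w(d,[(316,231)],.085),px2w(d,[(174,261)],.097))"; python3 -m handwheel '[[-0.02,-0.018,0,0,0.05],[-0.032,-0.03,0,0,0.05],[-0.038,-0.035,0,0,0.05],[-0.04,-0.037,0,0,0.05],[-0.04,-0.037,0,0,0.05],[-0.04,-0.037,0,0,0.05],[-0.04,-0.037,0,0,0.05],[-0.04,-0.037,0,0,0.05],[-0.038,-0.035,0,0,0.05],[-0.032,-0.03,0,0,0.05],[-0.025,-0.023,0,0,0.05],[-0.019,-0.019,0,0,0.05]]'; python3 -m handwheel '[[0,0,0,9.3,0.05],[0,0,0,9.3,0.05],[0,0,0,9.3,0.05],[0,0,0,9.3,0.05],[0,0,0,9.3,0.05],[0,0,0,9.3,0.05],[0,0,0,0,0.05]]'; python3 g.py .6756 -.2 .094; python3 -c "
from h import *
snap('wrist','w4')"
```

```text
[[0.56652462 0.28116048 0.051     ]] [[0.45833607 0.30693882 0.085     ]] [[0.43242218 0.19783674 0.097     ]]
time_s: 18.77
position: [0.6751, -0.2012, 0.2194]
ee_rot: [-180.0, -0.1, 156.0]
force: [0.6, -0.2, 0.6]
finger_gap: 0.585
grip_force: 0.0
time_s: 19.65
position: [0.6748, -0.1997, 0.2199]
ee_rot: [-179.9, -0.0, 100.2]
force: [0.0, -0.4, -0.8]
finger_gap: 0.587
grip_force: 0.0
t 19.65 pos [ 0.6748 -0.1997  0.2199] rot [-1.7993e+02 -4.0000e-02  1.0025e+02] F [ 0.  -0.4 -0.8] gap 50.1 grip 0.0 
shift [-0.0005  0.0009  0.1259] spin 0
```

View pics/w4.png

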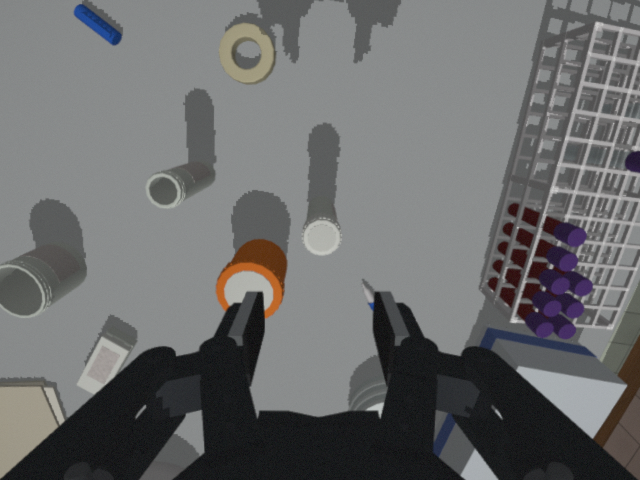

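```bash
python3 -c "
from h import *
d=load('w4'); print(px2w(d,[(321,237)],.094))"; python3 -m handwheel '[[0,0.001,0.04,0,0.05],[0,0,0.04,0,0.05],[0,0,0.03,0,0.05],[0,0,0.012,0,0.05],[0,0,0.006,0,0.05],[0,0,0,0,0.05]]' 30; python3 g.py .6756 -.2 .094
```

```text
[[ 0.67642828 -0.19887951  0.094     ]]
time_s: 20.45
position: [0.6763, -0.1998, 0.0935]
ee_rot: [180.0, 0.0, 100.2]
force: [0.1, 0.2, 0.1]
finger_gap: 0.586
grip_force: 0.0
t 20.45 pos [ 0.6763 -0.1998  0.0935] rot [1.7996e+02 3.0000e-02 1.0025e+02] F [0.1 0.2 0.1] gap 50.0 grip 0.0 
shift [-0.0001 -0.0008 -0.0005] spin 0
```

```bash
python3 -m handwheel '[[0,0,0,0,0.04],[0,0,0,0,0.03],[0,0,0,0,0.02],[0,0,0,0,0.02],[0,0,0,0,0.02]]' 30; python3 -m handwheel '[[0,0,-0.01,0,0.02],[0,0,-0.02,0,0.02],[0,0,-0.03,0,0.02],[0,0,-0.04,0,0.02],[0,0,-0.03,0,0.02],[0,0,-0.01,0,0.02],[0,0,0,0,0.02]]'; python3 g.py .567 .279 .22
```

```text
time_s: 21.08
position: [0.6764, -0.1998, 0.0936]
ee_rot: [179.9, 0.0, 100.2]
force: [0.5, 0.0, 6.3]
finger_gap: 0.325
grip_force: 29.6
time_s: 21.95
position: [0.6761, -0.1997, 0.2332]
ee_rot: [180.0, 0.0, 100.2]
force: [0.3, 1.0, -1.0]
finger_gap: 0.322
grip_force: 29.6
t 21.95 pos [ 0.6761 -0.1997  0.2332] rot [1.7997e+02 3.0000e-02 1.0021e+02] F [ 0.3  1.  -1. ] gap 27.5 grip 29.6 
shift [ 0.4904 -0.0226  0.0129] spin 0
```

```bash
python3 -m handwheel '[[0.014,-0.001,0,0,0.02],[0.026,-0.001,0,0,0.02],[0.034,-0.002,0,0,0.02],[0.038,-0.002,0,0,0.02],[0.04,-0.002,0,0,0.02],[0.04,-0.002,0,0,0.02],[0.04,-0.002,0,0,0.02],[0.04,-0.002,0,0,0.02],[0.04,-0.002,0,0,0.02],[0.04,-0.002,0,0,0.02],[0.038,-0.002,0,0,0.02],[0.034,-0.002,0,0,0.02]]';python3 -m handwheel '[[0.028,-0.001,0,0,0.02],[0.02,0,0,0,0.02],[0.012,0,0,0,0.02],[0.006,0,0,0,0.02],[0,0,0,0,0.02],[0,0,0,0,0.02]]'; python3 g.py .567 .279 .1095; python3 -c "
from h import *
snap('scene','s3')
im=cv2.imread('pics/s3.png'); cv2.imwrite('pics/s3c.png',cv2.resize(im[60:260,300:560],None,fx=2.5,fy=2.5))"
```

```text
time_s: 23.45
position: [0.5774, 0.2163, 0.2323]
ee_rot: [-180.0, -0.0, 100.3]
force: [0.2, 0.1, -0.5]
finger_gap: 0.327
grip_force: 29.6
time_s: 24.2
position: [0.5668, 0.2779, 0.2327]
ee_rot: [-180.0, 0.0, 100.2]
force: [-0.2, -0.1, -0.4]
finger_gap: 0.327
grip_force: 29.6
t 24.2 pos [0.5668 0.2779 0.2327] rot [-1.7999e+02  1.0000e-02  1.0016e+02] F [-0.2 -0.1 -0.4] gap 27.9 grip 29.6 
shift [0.0011 0.0004 0.1232] spin 0
```

View pics/s3c.png

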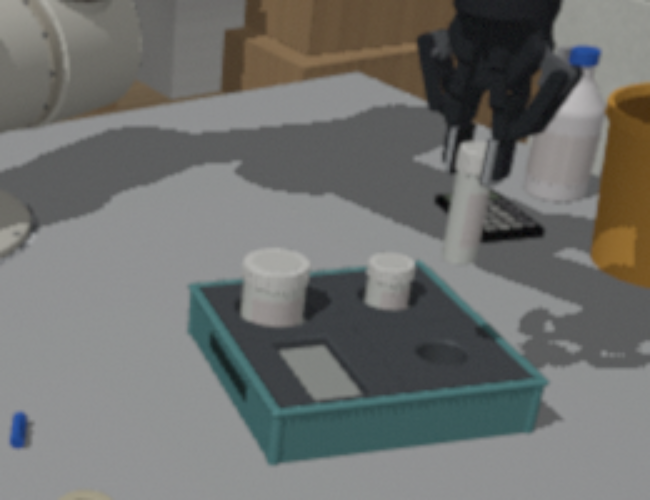

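```bash
python3 -c "
from h import *
d=load('s3'); print((w2px(d,[[.567,.278,.139],[.567,.278,.233]])-[300,60])*2.5)"; python3 -m handwheel '[[0.001,0,0.02,0,0.02],[0,0,0.035,0,0.02],[0,0,0.03,0,0.02],[0,0,0.015,0,0.02],[0,0,0.01,0,0.02],[0,0,0.006,0,0.02],[0,0,0.004,0,0.02],[0,0,0,0,0.02]]'; python3 g.py .567 .279 .1095
```

```text
[[456.54213356 255.74653206]
 [477.88087137 144.3862444 ]]
time_s: 25.25
position: [0.5665, 0.2795, 0.113]
ee_rot: [180.0, 0.0, 100.2]
force: [-0.2, 0.3, -1.1]
finger_gap: 0.326
grip_force: 29.6
t 25.25 pos [0.5665 0.2795 0.113 ] rot [179.99   0.   100.21] F [-0.2  0.3 -1.1] gap 27.8 grip 29.6 
shift [-0.0006  0.0004  0.0035] spin 0
```

```bash
python3 -m handwheel '[[0,0,0.002,0,0.02],[0,0,0.0015,0,0.02],[0,0,0.0005,0,0.02],[0,0,0,0,0.02],[0,0,0,0,0.035],[0,0,0,0,0.05],[0,0,0,0,0.05],[0,0,-0.02,0,0.05],[0,0,-0.05,0,0.05],[0,0,-0.04,0,0.05],[0,0,0,0,0.05]]'; python3 g.py .461 -.4225 .18 65.4; python3 -c "
from h import *
snap('scene','s4')
im=cv2.imread('pics/s4.png'); cv2.imwrite('pics/s4c.png',cv2.resize(im[60:260,300:560],None,fx=2.5,fy=2.5))"
```

```text
time_s: 26.62
position: [0.5675, 0.2799, 0.2239]
ee_rot: [179.6, -0.1, 100.2]
force: [-0.1, -0.1, -0.4]
finger_gap: 0.588
grip_force: 0.0
t 26.62 pos [0.5675 0.2799 0.2239] rot [ 1.7962e+02 -6.0000e-02  1.0021e+02] F [-0.1 -0.1 -0.4] gap 50.3 grip 0.0 
shift [-0.6725 -0.2296  0.0417] spin 34.8
```

View pics/s4c.png

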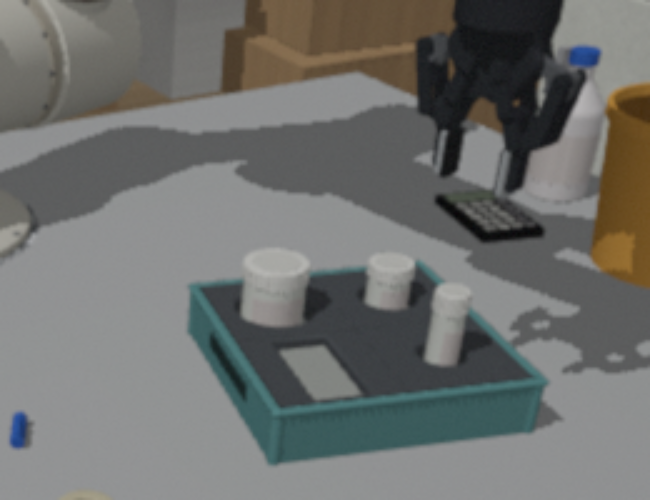

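```bash
python3 -m handwheel '[[-0.024,-0.008,0,0,0.05],[-0.045,-0.015,0,0,0.05],[-0.05,-0.017,0,0,0.05],[-0.05,-0.017,0,0,0.05],[-0.05,-0.017,0,0,0.05],[-0.05,-0.017,0,0,0.05],[-0.05,-0.017,0,0,0.05],[-0.05,-0.017,0,0,0.05],[-0.05,-0.017,0,0,0.05],[-0.05,-0.017,0,0,0.05],[-0.05,-0.017,0,0,0.05],[-0.05,-0.017,0,0,0.05]]';python3 -m handwheel '[[-0.045,-0.016,0.006,0,0.05],[-0.03,-0.01,0.007,0,0.05],[-0.02,-0.007,0.007,0,0.05],[-0.009,-0.003,0,0,0.05],[0,0,0,8.7,0.05],[0,0,0,8.7,0.05],[0,0,0,8.7,0.05],[0,0,0,8.7,0.05],[0,0,0,0,0.05]]'; python3 g.py .461 -.4225 .0335 65.4; python3 -c "
from h import *
snap('wrist','w5')"
```

```text
time_s: 28.18
position: [0.4756, -0.3166, 0.2182]
ee_rot: [-179.9, -0.0, 100.2]
force: [0.8, -0.6, 0.1]
finger_gap: 0.588
grip_force: 0.0
time_s: 29.3
position: [0.4605, -0.4227, 0.1992]
ee_rot: [180.0, 0.0, 65.5]
force: [0.6, 0.4, -0.9]
finger_gap: 0.586
grip_force: 0.0
t 29.3 pos [ 0.4605 -0.4227  0.1992] rot [179.99   0.    65.5 ] F [ 0.6  0.4 -0.9] gap 50.0 grip 0.0 
shift [0.0004 0.0003 0.1657] spin 0.1
```

View pics/w5.png

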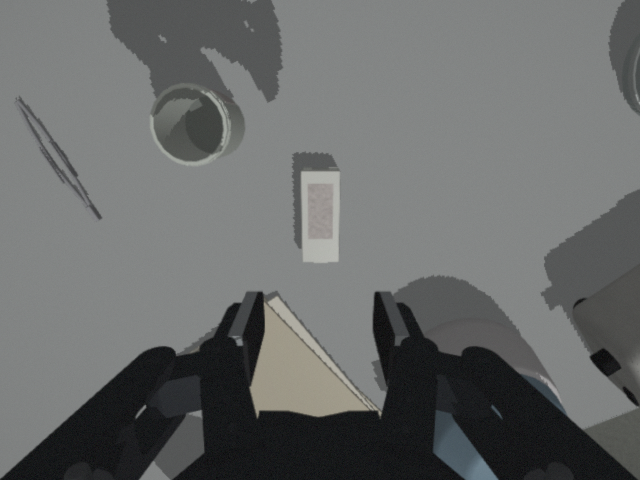

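```bash
python3 -c "
from h import *
d=load('w5')
m=px2w(d,[(302,171),(339,170),(339,262),(303,262)],.022)[:,:2];e=m[2]+m[3]-m[0]-m[1];print(m.mean(0),np.degrees(np.arctan2(e[1],e[0])),np.linalg.norm(e)/2)"
python3 -m handwheel '[[0,0,0.04,0,0.05],[0,0,0.05,0,0.05],[0,0,0.04,0,0.05],[0,0,0.02,0,0.05],[0,0,0.012,0,0.05],[0,0,0.004,0,0.05],[0,0,0,0,0.05]]' 40; python3 g.py .461 -.4225 .033 65.4
```

```text
[ 0.4625363  -0.42271496] -113.96645801220726 0.08404082525632857
time_s: 30.22
position: [0.4606, -0.4238, 0.0337]
ee_rot: [179.9, 0.0, 65.4]
force: [0.3, 0.1, 0.0]
finger_gap: 0.583
grip_force: 0.0
t 30.23 pos [ 0.4606 -0.4238  0.0337] rot [1.7994e+02 3.0000e-02 6.5430e+01] F [0.3 0.1 0. ] gap 49.8 grip 0.0 
shift [ 0.0013 -0.0002  0.0007] spin 0.0
```

```bash
python3 -m handwheel '[[0.001,0,0.0005,0,0.045],[0,0,0,0,0.038],[0,0,0,0,0.032],[0,0,0,0,0.02],[0,0,0,0,0.02],[0,0,0,0,0.02]]' 40; python3 g.py .461 -.4225 .033
```

```text
time_s: 30.98
position: [0.4609, -0.4227, 0.033]
ee_rot: [180.0, 0.0, 65.4]
force: [-0.8, 1.4, 6.3]
finger_gap: 0.387
grip_force: 40.5
t 30.98 pos [ 0.4609 -0.4227  0.033 ] rot [1.7996e+02 2.0000e-02 6.5410e+01] F [-0.8  1.4  6.3] gap 33.1 grip 40.5 
shift [ 0.0002 -0.      0.    ] spin 0
```

```bash
python3 -m handwheel '[[0,0,-0.005,0,0.02],[0,0,-0.015,0,0.02],[0,0,-0.03,0,0.02],[0,0,-0.04,0,0.02],[0,0,-0.04,0,0.02],[0,0,-0.03,0,0.02],[0,0,-0.01,0,0.02],[0,0,0,0,0.02]]'; python3 g.py .539 .172 .2 -14.2;python3 -c "
from h import *
snap('wrist','w6'); d=load('w6')
im=cv2.cvtColor(d['frame'],cv2.COLOR_RGB2GRAY)
m=(im>150).astype(np.uint8); m[:, :250]=0; m[:,390:]=0
n,l,s,c=cv2.connectedComponentsWithStats(m); print([list(a)+list(b.round()) for a,b in zip(s[1:],c[1:]) if a[4]>300])
print(w2px(d,np.array([[.4609,-.4227,.186]]+[[.4609+a*.416*.042,-.4227+a*.909*.042,.19] for a in(-1,1)])))"
```

```text
time_s: 31.98
position: [0.4607, -0.4225, 0.2026]
ee_rot: [180.0, 0.0, 65.4]
force: [-0.9, 0.1, -0.9]
finger_gap: 0.386
grip_force: 39.8
t 31.98 pos [ 0.4607 -0.4225  0.2026] rot [1.7997e+02 2.0000e-02 6.5410e+01] F [-0.9  0.1 -0.9] gap 33.0 grip 39.8 
shift [ 0.5732 -0.1763  0.0023] spin 79.6
[[np.int32(269), np.int32(266), np.int32(99), np.int32(150), np.int32(8307), np.float64(313.0), np.float64(358.0)]]
[[319.70635414 314.01615417]
 [319.4678599  394.5916103 ]
 [320.07439271 226.76620133]]
```

```bash
python3 -c "
from h import *
d=load('w6'); g=cv2.cvtColor(d['frame'],cv2.COLOR_RGB2GRAY)
print([(v,int(g[v,316:324].mean())) for v in range(150,420,6)])
print([(u,int(g[240:246,u].mean())) for u in range(240,400,6)])
print([(u,int(g[290:296,u].mean())) for u in range(240,400,6)])
R=Rt(d['rot'])
for z in (-.013+0.022,.0245+.0085):
  P=[R@[x,y,zz]+d['pos'] for zz in (.011,.033) for x in(-.042,.042) for y in (-.017,.017)]
print(w2px(d,np.array(P)).round())"
```

```text
[(150, 136), (156, 137), (162, 137), (168, 137), (174, 136), (180, 136), (186, 137), (192, 136), (198, 137), (204, 137), (210, 136), (216, 89), (222, 95), (228, 114), (234, 115), (240, 115), (246, 115), (252, 106), (258, 102), (264, 99), (270, 102), (276, 100), (282, 101), (288, 100), (294, 116), (300, 154), (306, 153), (312, 154), (318, 153), (324, 155), (330, 150), (336, 156), (342, 148), (348, 155), (354, 155), (360, 179), (366, 179), (372, 179), (378, 179), (384, 179), (390, 178), (396, 162), (402, 155), (408, 154), (414, 154)]
[(240, 136), (246, 137), (252, 137), (258, 137), (264, 137), (270, 136), (276, 115), (282, 115), (288, 115), (294, 116), (300, 115), (306, 115), (312, 115), (318, 115), (324, 115), (330, 116), (336, 116), (342, 116), (348, 120), (354, 125), (360, 153), (366, 136), (372, 136), (378, 136), (384, 137), (390, 136), (396, 137)]
[(240, 136), (246, 136), (252, 136), (258, 123), (264, 104), (270, 71), (276, 60), (282, 178), (288, 178), (294, 156), (300, 157), (306, 149), (312, 128), (318, 113), (324, 101), (330, 101), (336, 101), (342, 104), (348, 115), (354, 115), (360, 53), (366, 71), (372, 121), (378, 136), (384, 136), (390, 129), (396, 95)]
[[283. 397.]
 [355. 397.]
 [276. 228.]
 [363. 228.]
 [287. 366.]
 [351. 366.]
 [282. 214.]
 [357. 214.]]
```

```bash
python3 -m handwheel '[[0.012,-0.004,0,0,0.02],[0.025,-0.008,0,0,0.02],[0.035,-0.011,0,0,0.02],[0.042,-0.013,0,0,0.02],[0.045,-0.014,0,0,0.02],[0.045,-0.014,0,0,0.02],[0.045,-0.014,0,0,0.02],[0.045,-0.014,0,0,0.02],[0.045,-0.014,0,0,0.02],[0.045,-0.014,0,0,0.02],[0.045,-0.014,0,0,0.02],[0.042,-0.013,0,0,0.02]]';python3 -m handwheel '[[0.036,-0.011,0,0,0.02],[0.028,-0.009,0,0,0.02],[0.02,-0.006,0,0,0.02],[0.012,-0.003,0,0,0.02],[0.006,0,0,0,0.02],[0,0,0,0,0.02]]';python3 -m handwheel '[[0,0,0,5,0.02],[0,0,0,9,0.02],[0,0,0,9.5,0.02],[0,0,0,9.5,0.02],[0,0,0,9.5,0.02],[0,0,0,9.5,0.02],[0,0,0,9.5,0.02],[0,0,0,9,0.02],[0,0,0,6,0.02],[0,0,0,3,0.02],[0,0,0,0,0.02]]'; python3 g.py .539 .172 .074 -14.2
```

```text
time_s: 33.52
position: [0.5219, 0.0699, 0.2021]
ee_rot: [-180.0, -0.0, 65.5]
force: [1.3, -0.2, -0.2]
finger_gap: 0.389
grip_force: 39.8
time_s: 34.28
position: [0.5393, 0.1714, 0.2022]
ee_rot: [-180.0, 0.0, 65.4]
force: [-0.7, -0.6, -0.9]
finger_gap: 0.388
grip_force: 39.8
time_s: 35.65
position: [0.5392, 0.171, 0.2023]
ee_rot: [180.0, 0.0, -14.1]
force: [0.3, 0.2, -0.4]
finger_gap: 0.383
grip_force: 39.8
t 35.65 pos [0.5392 0.171  0.2023] rot [179.99   0.   -14.13] F [ 0.3  0.2 -0.4] gap 32.7 grip 39.8 
shift [-0.0005 -0.0009  0.1283] spin 0.1
```

```bash
python3 -m handwheel '[[0,-0.001,0.02,0,0.02],[0,0,0.035,0,0.02],[0,0,0.03,0,0.02],[0,0,0.015,0,0.02],[0,0,0.01,0,0.02],[0,0,0.006,0,0.02],[0,0,0.004,0,0.02],[0,0,0.003,0,0.02],[0,0,0,0,0.02]]'; python3 g.py .539 .172 .074 -14.2
```

```text
time_s: 36.78
position: [0.5394, 0.1727, 0.0794]
ee_rot: [180.0, -0.0, -14.1]
force: [-0.0, -0.3, -0.3]
finger_gap: 0.389
grip_force: 39.8
t 36.77 pos [0.5394 0.1727 0.0794] rot [ 1.7999e+02 -1.0000e-02 -1.4090e+01] F [-0.  -0.3 -0.3] gap 33.2 grip 39.8 
shift [-0.0003  0.0008  0.0054] spin 0.1
```

```bash
python3 -m handwheel '[[0,0,0.002,0,0.02],[0,0,0.0015,0,0.02],[0,0,0.001,0,0.02],[0,0,0,0,0.02],[0,0,0,0,0.02]]'; python3 g.py .539 .172 .074 -14.2
```

```text
time_s: 37.4
position: [0.5394, 0.1727, 0.0748]
ee_rot: [180.0, 0.0, -14.1]
force: [0.2, -0.2, -0.6]
finger_gap: 0.384
grip_force: 39.8
t 37.4 pos [0.5394 0.1727 0.0748] rot [179.99   0.   -14.09] F [ 0.2 -0.2 -0.6] gap 32.8 grip 39.8 
shift [-0.0002  0.0008  0.0008] spin 0.1
```

Another 0.7 mm, then release and rise, backing off; then measure the result numerically.

```bash
python3 -m handwheel '[[0,0,0.0007,0,0.02],[0,0,0,0,0.02],[0,0,0,0,0.038],[0,0,0,0,0.048],[0,0,0,0,0.05],[0,0,-0.01,0,0.05],[0,0,-0.03,0,0.05],[0,0,-0.05,0,0.05],[0,0,-0.05,0,0.05],[-0.05,0,0,0,0.05],[-0.05,0,0,0,0.05],[0,0,0,0,0.05]]'; python3 g.py .5 0 .3; python3 -c "
from h import *
snap('top','t2'); snap('wrist','w7'); snap('scene','s5')
for f,P in [('t2',None),('s5',None)]:
  d=load(f); hsv=cv2.cvtColor(d['frame'],cv2.COLOR_RGB2HSV)
  for n,c,z,r in [('pot',(.432,.1975),.097,.030),('jar',(.4585,.307),.085,.021),('tube',(.567,.28),.110,.015),('mailer',(.5395,.1725),.063,.02),('opot',(.41,-.31),.064,.028),('otube',(.555,-.1855),.09,.0135)]:
    a=np.linspace(0,2*np.pi,24)
    q=w2px(d,np.array([[c[0]+r*np.cos(t),c[1]+r*np.sin(t),z] for t in a])); cc=w2px(d,np.array([[*c,z]]))[0]
    m=((hsv[...,2]>150)&(hsv[...,1]<45)).astype(np.uint8)
    w=int(2.2*abs(q-cc).max()); x0,y0=(cc-w).astype(int); sub=m[y0:y0+2*w,x0:x0+2*w]
    nn,l,s,ce=cv2.connectedComponentsWithStats(sub)
    k=1+np.argmax(s[1:,4]) if nn>1 else 0
    print(f,n,'exp',cc.round(1),'box exp',q.min(0).round(),q.max(0).round(),'seen box',s[k][:2]+[x0,y0],s[k][:2]+s[k][2:4]+[x0,y0],'cen',(ce[k]+[x0,y0]).round(1))
"
```

```text
time_s: 38.9
position: [0.4403, 0.1977, 0.2155]
ee_rot: [-180.0, -0.1, -14.0]
force: [-0.3, -0.7, 0.3]
finger_gap: 0.584
grip_force: 0.0
t 38.9 pos [0.4403 0.1977 0.2155] rot [-1.7996e+02 -8.0000e-02 -1.4000e+01] F [-0.3 -0.7  0.3] gap 49.9 grip 0.0 
shift [ 0.1059  0.1773 -0.0845] spin 0
t2 pot exp [194.2 300.3] box exp [180. 286.] [209. 315.] seen box [186 286] [210 301] cen [198.2 292.9]
t2 jar exp [143.3 288.2] box exp [133. 278.] [153. 298.] seen box [141 276] [163 310] cen [150.8 294.5]
t2 tube exp [152.9 235.8] box exp [146. 229.] [160. 243.] seen box [147 230] [161 243] cen [153.5 236.1]
t2 mailer exp [209.6 249.4] box exp [200. 240.] [219. 259.] seen box [199 229] [223 269] cen [210.2 249.1]
t2 opot exp [433.8 306.2] box exp [421. 293.] [447. 319.] seen box [431 292] [450 322] cen [442.2 305.7]
t2 otube exp [376.  239.1] box exp [370. 233.] [382. 245.] seen box [370 231] [389 249] cen [379.5 237.3]
s5 pot exp [410.2 163.4] box exp [397. 158.] [424. 169.] seen box [397 159] [424 188] cen [408.2 167.8]
s5 jar exp [456.3 163.4] box exp [447. 159.] [466. 167.] seen box [447 162] [466 174] cen [455.3 166.5]
s5 tube exp [480.9 174.9] box exp [473. 172.] [488. 178.] seen box [474 174] [488 190] cen [479.4 179.9]
s5 mailer exp [427.8 200.2] box exp [418. 196.] [437. 205.] seen box [414 192] [443 217] cen [427.3 203. ]
s5 opot exp [184.  224.9] box exp [169. 217.] [199. 233.] seen box [168 221] [183 256] cen [175.5 241.2]
s5 otube exp [269.1 234.9] box exp [262. 231.] [277. 239.] seen box [262 232] [277 250] cen [268.1 239.6]
```

```bash
python3 -c "
from h import *
th=np.radians(-14.1);X=np.array([np.cos(th),np.sin(th)]);Y=np.array([-X[1],X[0]])
for f in('s5','t2'):
  d=load(f)
  for dz in (0,.008):
    P=[[*(np.array([.5397,.1725])+a*.042*X+b*.017*Y),z+dz] for z in(.051,.063) for a in(-1,1) for b in(-1,1)]
    q=w2px(d,np.array(P)); print(f,dz,q.min(0).round(1),q.max(0).round(1), q.round(0)[4:].tolist())
d=load('s5');g=cv2.cvtColor(d['frame'],cv2.COLOR_RGB2GRAY);print(g[188:222:2,408:450:3])
d=load('t2');g=cv2.cvtColor(d['frame'],cv2.COLOR_RGB2GRAY);print(g[222:276:3,192:230:3])
"
```

```text
s5 0 [412.6 190.1] [443.5 216.2] [[413.0, 192.0], [428.0, 190.0], [428.0, 211.0], [444.0, 209.0]]
s5 0.008 [412.9 186.8] [444.  212.8] [[413.0, 188.0], [428.0, 187.0], [428.0, 208.0], [444.0, 206.0]]
t2 0 [197.1 228.6] [222.9 270. ] [[212.0, 270.0], [197.0, 266.0], [222.0, 232.0], [207.0, 229.0]]
t2 0.008 [196.3 228.3] [222.3 270. ] [[212.0, 270.0], [196.0, 266.0], [221.0, 232.0], [206.0, 228.0]]
[[140 134 124 107  99  53  64  65  62  62  64  63  64  64]
 [112 113 101  83  70  61  66  62  63  63  64  63  62  62]
 [ 61  63  80 120 154 151 160 139  62  61  63  60  64  64]
 [ 63  64 156 178 179 178 178 175  66  63  64  65  63  65]
 [ 62  62 141 182 178 177 173 171 146  63  63  63  61  63]
 [ 62  46 153 163 173 159 156 157 177  72  63  64  65  60]
 [ 64  75 142 153 182 160 159 158 161 145  61  64  63  63]
 [ 62  66 138 155 163 169 157 159 159 176  80  61  65  65]
 [ 64  64 103 141 151 182 160 158 158 160 155  61  63  63]
 [ 64  63  67 138 157 162 173 160 159 157 172  89  62  62]
 [ 63  63  63 106 141 151 182 160 163 163 170 169  62  64]
 [ 65  65  64  73 138 159 163 178 179 177 179 182  
[... 594 characters left out ...]
61  81 188 153 162 167 193 143  86  65]
 [ 59  63  65  50 137 172 163 164 165 197 127  58  61]
 [ 63  66  67  46 168 164 162 159 175 180 114  61  68]
 [ 65  60  61  60 184 162 163 161 181 159 114  63  62]
 [ 61  58  57  86 187 159 160 160 187 139  75  62  67]
 [ 63  60  50 136 175 160 162 163 191 113  61  65  64]
 [ 60  63  46 169 168 162 162 172 182 112  58  64  63]
 [ 62  60  56 186 190 182 169 181 158  90  61  64  64]
 [ 62  58  83 191 190 193 195 196 136  76  64  62  62]
 [ 59  53 139 195 191 194 196 193 124  63  59  63  63]
 [ 65  51 107 166 187 190 190 180 115  61  65  60  63]
 [ 63  61  74  70  95 127 128 136  92  60  65  65  60]
 [ 64  59  57  62  61  60  67  98  76  64  65  69  67]]
```

```bash
python3 -c "
from rig import job
print(job.sign_off())"
```

```text
the job is handed in; nothing more can be done
None
```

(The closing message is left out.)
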